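# Put the probe modules back into their own ports of the changing rack

## Robot

A 6-joint arm with a two-finger parallel gripper is mounted at the origin on the work surface. World frame = base frame: x ahead of the robot, y to its left, z up, the work surface at z = 0. Lengths are in m, angles in rad, forces in N, time in s.
With the tool pointing down it reaches from about 0.325 to 0.875 m from the base axis. Payload 4.4 kg.
Tool frame: the origin (TCP) lies midway between the tips of the shut fingers; the grasp point (between the pads) lies manip.grip_point_offset behind it (manip.grip_point_offset is the distance from the TCP to the grasp point, in m); z points along the fingers, y is the line along which they close (so a half turn about z gives the same grasp; the last joint's range is limited). The gripper opens to 85 mm and grips with 20 to 120 N. Pads are 22 mm wide; open, the fingers measure 114 mm over their backs; the gripper's body (76 mm by 85 mm) begins 54 mm behind the grasp point. The pads swing forward as they close: fully open they stand 13 mm farther back than shut.
Start: joints at [1.157, 0.207, 1.542, -0, 1.393, -0.15], TCP at [0.149, 0.555, 0.231] pointing down, gripper open.
Joint ranges: [-2.73, 2.73], [-0.86, 2.22], [0.23, 2.46], [-1.11, 4.25], [0.08, 2.63], [-2.82, 2.82]. Speed limits (rad/s): [2.79, 2.79, 3.14, 3.14, 3.14, 3.14].

## Interface

Orientations are given as a rotation vector (axis times angle).
In Python, from station import manip gives the robot as it stands.
- The arm moves only by the tool step_arm, never from a script. Its argument "targets" is a list of rows, each an object of numbers: "x", "y", "z": the shift along the world's x, y, z in m; "ax", "ay", "az": the turn, a rotation vector about the world's x, y, z in degrees; "jaw": the finger opening in m, from 0 to 0.0854. In form: [{"x": .., "y": .., "z": .., "ax": .., "ay": .., "az": .., "jaw": ..}, ...]. A call has 1 to 20 rows; each row is the pose to reach, as a shift and turn from the pose commanded when the call began; what a row does not reach only later rows make up. A row lasts 1/12 s, in which the tool goes at most 41.7 mm and 7.16 degrees, less where a joint would pass 70% of its speed; a pose out of reach is approached as far as the arm can. A call with a gripper value outside its range is refused whole. The fingers move at their own pace and stop on an object; "force" is the grip in N (left out, the last holds). Time passes only in rows, so rows that repeat a pose let the fingers close. It gives the time, the measured TCP pose, the force, the opening and the grip force at its end, in the units of the state.
- manip.observe(): the state, without advancing time (a new reading comes with each control period).
- manip.camera(name): name is "side" or "top" or "wrist"; returns a dict with "pixels" (384x512x3 uint8, blue, green, red), "mtx" (3x3 intrinsics, pixels), "k1" (the pictures are not rectified: a ray, as slopes to the right and down, at radius r is drawn at 1 + k1 r^2 times it, then the intrinsics apply), "rvec" (rotation vector, rad) and "tvec" (3), from world to camera coordinates, as OpenCV has them; the wrist camera has in their place "mount" (4x4, takes a point from camera to tool coordinates, whose origin is the TCP and whose axes are the flange's). Camera axes: x right, y down, z forward; pixel columns grow to the right and rows downward; lengths in m; the calibration is good to about 2 mm. A picture is of the moment at which its call begins: read the wrist's pose just before it. There is no depth.
- manip.job_done(): hands the job in; it is judged then, once.
The state is a dict: "time": time; "qpos": joint angles; "dq": joint speeds; "effort": joint torques, N m; "tcp_pos": TCP position; "eef_rot": TCP orientation; "force": force on the tool from outside, world axes, zero at the start; "ft_torque": the same for the moment, N m; "opening": opening from 0.0 (shut) to 1.0 (fully open); "finger_force": force on a finger pad.
Only numpy, scipy, OpenCV 4.12 (cv2) and the standard library are available. Lean on these libraries where they do the work, as an engineer would, in place of code of your own. Each camera call takes 0.05 s, during which the arm holds its last target. There are 200 camera calls.

## Task

Three of the four probe modules in the measuring machine's changing rack were put back into one another's ports, and the machine would pick up the wrong stylus. Using the spare port without a tab to park one of them on the way, set each module upright and well centred into the port whose tab has the colour of its flange, and leave the green module, which is already right, where it is. The styli are delicate: drop no module, and knock no two of them together.

Things in the scene. Friction and masses are not known exactly. Their poses are not given: they have to be found in the camera images.
- module_red_center (a point): Probe module, red flange: upright round dark body 34 mm dia., 48 mm tall, red band near its top, on a red flange 66 mm dia., 8 mm thick; below it a white stylus with a ball tip reaching at most 50 mm below the flange, within 9 mm of the axis. 0.11-0.23 kg. This point: on the axis, half-way up the body, 33 mm above the flange's underside, 23 mm below the top; z up along the axis.
- module_yellow_center (a point): Probe module, yellow flange: upright round dark body 34 mm dia., 48 mm tall, yellow band near its top, on a yellow flange 66 mm dia., 8 mm thick; below it a stylus with a small ruby disc reaching at most 50 mm below the flange, within 9 mm of the axis. 0.11-0.23 kg. This point: on the axis, half-way up the body, 33 mm above the flange's underside, 23 mm below the top; z up along the axis.
- module_blue_center (a point): Probe module, blue flange: upright round dark body 34 mm dia., 48 mm tall, blue band near its top, on a blue flange 66 mm dia., 8 mm thick; below it a star stylus reaching at most 50 mm below the flange, within 9 mm of the axis. 0.11-0.23 kg. This point: on the axis, half-way up the body, 33 mm above the flange's underside, 23 mm below the top; z up along the axis.
- module_green_center (a point): Probe module, green flange: upright round dark body 34 mm dia., 48 mm tall, green band near its top, on a green flange 66 mm dia., 8 mm thick; below it a brass pin stylus reaching at most 50 mm below the flange, within 9 mm of the axis. 0.11-0.23 kg. This point: on the axis, half-way up the body, 33 mm above the flange's underside, 23 mm below the top; z up along the axis.
- port_red: Port with a red tab (70 x 24 x 8 mm, 51 to 75 mm behind the centre): fixed level fork, 86 mm wide, 12 mm thick, slot 44 mm wide, open to the robot's side. The flange rests on the prongs, stylus in the slot. Origin: seat centre on the upper face, 85 mm above the table; x to the back, y along the row, z up.
- port_yellow: Port with a yellow tab (70 x 24 x 8 mm, 51 to 75 mm behind the centre): fixed level fork, 86 mm wide, 12 mm thick, slot 44 mm wide, open to the robot's side. The flange rests on the prongs, stylus in the slot. Origin: seat centre on the upper face, 85 mm above the table; x to the back, y along the row, z up.
- port_blue: Port with a blue tab (70 x 24 x 8 mm, 51 to 75 mm behind the centre): fixed level fork, 86 mm wide, 12 mm thick, slot 44 mm wide, open to the robot's side. The flange rests on the prongs, stylus in the slot. Origin: seat centre on the upper face, 85 mm above the table; x to the back, y along the row, z up.
- port_green: Port with a green tab (70 x 24 x 8 mm, 51 to 75 mm behind the centre): fixed level fork, 86 mm wide, 12 mm thick, slot 44 mm wide, open to the robot's side. The flange rests on the prongs, stylus in the slot. Origin: seat centre on the upper face, 85 mm above the table; x to the back, y along the row, z up.
- port_spare: Spare port, bare grey, no tab: fixed level fork, 86 mm wide, 12 mm thick, slot 44 mm wide, open to the robot's side. The flange rests on the prongs, stylus in the slot. Origin: seat centre on the upper face, 85 mm above the table; x to the back, y along the row, z up. The 5 ports form one row, in any order, 105 mm apart.
Mind the look-alikes: they are no part of the job. There is more than one size of the part that bears module_red_center; the job needs the smallest.

How it is judged:
On the way:
1. one of the misplaced modules (red, yellow or blue) is parked upright in the spare port and let go (((horizontal distance between module_red_center and port_spare below 0.012 m and z of module_red_center in the frame of port_spare between 0.028 and 0.038 m and angle between module_red_center's own z axis and vertical below 0.1 rad and linear speed of module_red below 0.01 m/s and angular speed of module_red below 0.1 rad/s and contact force between the fingers and module_red below 0.1 N) or (horizontal distance between module_yellow_center and port_spare below 0.012 m and z of module_yellow_center in the frame of port_spare between 0.028 and 0.038 m and angle between module_yellow_center's own z axis and vertical below 0.1 rad and linear speed of module_yellow below 0.01 m/s and angular speed of module_yellow below 0.1 rad/s and contact force between the fingers and module_yellow below 0.1 N) or (horizontal distance between module_blue_center and port_spare below 0.012 m and z of module_blue_center in the frame of port_spare between 0.028 and 0.038 m and angle between module_blue_center's own z axis and vertical below 0.1 rad and linear speed of module_blue below 0.01 m/s and angular speed of module_blue below 0.1 rad/s and contact force between the fingers and module_blue below 0.1 N))), for 0.2 s.
At the end, for the whole second after the job is handed in: Each of the four modules rests upright (within 0.1 rad), flange flat on the fork (height within 5 mm), in the port whose tab has its flange's colour, its axis within 12 mm of the seat centre; all are released and at rest, and the spare port is empty (horizontal distance between module_red_center and port_red below 0.012 m and z of module_red_center in the frame of port_red between 0.028 and 0.038 m and angle between each of module_red_center, module_yellow_center, module_blue_center, module_green_center's own z axis and vertical below 0.1 rad and linear speed of each of module_red, module_yellow, module_blue, module_green below 0.01 m/s and angular speed of each of module_red, module_yellow, module_blue, module_green below 0.1 rad/s and horizontal distance between module_yellow_center and port_yellow below 0.012 m and z of module_yellow_center in the frame of port_yellow between 0.028 and 0.038 m and horizontal distance between module_blue_center and port_blue below 0.012 m and z of module_blue_center in the frame of port_blue between 0.028 and 0.038 m and horizontal distance between module_green_center and port_green below 0.012 m and z of module_green_center in the frame of port_green between 0.028 and 0.038 m); the robot touches nothing.
It fails at once if the green module was moved more than 15 mm from its place (distance of module_green_center from where it was at the start of the episode above 0.015 m).
It fails at once if a module was dropped or tipped over (height (world z) of any of module_red_center, module_yellow_center, module_blue_center, module_green_center below 0.095 m or angle between any of module_red_center, module_yellow_center, module_blue_center, module_green_center's own z axis and vertical above 0.8 rad).
It fails at once if two modules were knocked together (over 3 N) (contact force between module_red and module_yellow above 3 N or contact force between any of module_red, module_yellow and module_blue above 3 N or contact force between any of module_red, module_yellow, module_blue and module_green above 3 N).
It also fails if it takes over 99 s, if anything falls off the work surface, if the arm or the gripper's body presses on something with over 40 N, if the wrist force passes 120 N, or if a joint passes its speed limit or range.

## Working session

There is one attempt and no reset: what is moved stays moved. The work goes in short steps, Python scripts to look and compute and a tool call to move; the robot and the scene stay as the last step left them, time stands still between calls to the robot, and variables do not carry over. Pictures are saved under pics/ and viewed, at most 14 in all, crops included, and the job is handed in when it is done.

Besides the shell and the picture viewer there is one more tool, called as name([rows], argument=value, ...), one row to a line, values as JSON. step_arm: Moves the arm, as the interface text tells. Its arguments: {"type":"object","properties":{"targets":{"type":"array","items":{"type":"object","properties":{"x":{"type":"number"},"y":{"type":"number"},"z":{"type":"number"},"ax":{"type":"number"},"ay":{"type":"number"},"az":{"type":"number"},"jaw":{"type":"number"}}}},"force":{"type":"number"}},"required":["targets"]}

```bash
mkdir -p pics; ls; python3 - <<'E'
from station import manip
import cv2
print(manip.grip_point_offset, manip.observe())
for n in("top","side"):
    c=manip.camera(n); cv2.imwrite(f"pics/{n}0.png",c["pixels"]); print(n,c["mtx"],c["k1"],c["rvec"],c["tvec"])
E
```

```text
pics
0.0187 {'time': 0.0, 'qpos': array([ 1.15747755e+00,  2.07444132e-01,  1.54300342e+00,  8.05989850e-06,
        1.39348912e+00, -1.50470635e-01]), 'dq': array([ 2.16416010e-03,  5.82805863e-04,  8.15897762e-05, -9.22384590e-04,
       -7.45979564e-04, -4.77692692e-05]), 'effort': array([-4.93311782e-04, -3.83042943e+01, -2.91593224e+01, -3.38827194e-04,
        1.06962855e-02, -9.74647349e-07]), 'tcp_pos': array([0.14907995, 0.55453353, 0.23008861]), 'eef_rot': array([-0.41160887, -3.1138442 ,  0.00353243]), 'force': array([ 0.21097979, -0.92857976,  0.42720486]), 'ft_torque': array([-0.02800155,  0.02230486, -0.03039053]), 'finger_force': 0.0, 'opening': 1.0021963035860606}
top [[492.00563038   0.         251.08619037]
 [  0.         492.00563038 183.68242052]
 [  0.           0.           1.        ]] -0.17096289416422586 [ 2.14576826 -2.17787909  0.13393811] [-0.01712251  0.51648588  1.02425853]
side [[357.0855211    0.         254.24101295]
 [  0.         357.0855211  185.54885305]
 [  0.           0.           1.        ]] -0.04479135584981343 [ 2.36943036 -0.60028097  0.21964434] [-0.43582781  0.25796882  0.77172288]
```

View pics/top0.png

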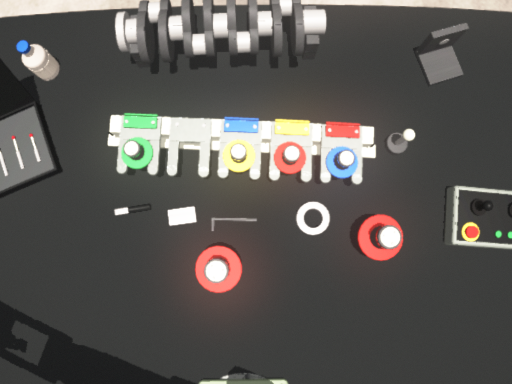

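View pics/side0.png

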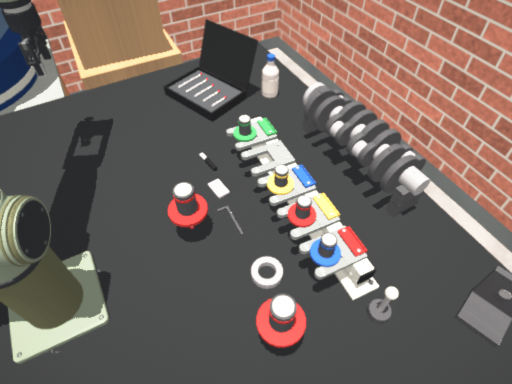

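Top view, left to right (+y to −y): green port with green module (137,152), spare (190,145), blue port with yellow (239,155), yellow port with red (290,157), red port with blue (342,161). The two large red modules at (218,268) and (381,237) are the look-alikes. Next I'll measure the flanges and tabs.

```bash
cat > h.py <<'E'
import numpy as np, cv2
from scipy.spatial.transform import Rotation as R
from station import manip
def ray(c,uv):
    m=c["mtx"]; d=((np.array(uv,float)-m[:2,2])/[m[0,0],m[1,1]]); s=d.copy()
    for _ in range(20): s=d/(1+c["k1"]*(s@s))
    if "rvec" in c:
        Rm=cv2.Rodrigues(np.array(c["rvec"],float))[0]; t=np.array(c["tvec"]).ravel()
        return -Rm.T@t, Rm.T@np.array([*s,1])
    M=c["T"]@c["mount"]; return M[:3,3], M[:3,:3]@np.array([*s,1])
def onz(c,uv,z):
    o,d=ray(c,uv); return o+d*(z-o[2])/d[2]
def cross(c1,u1,c2,u2):
    o1,d1=ray(c1,u1);o2,d2=ray(c2,u2)
    k=np.linalg.lstsq(np.c_[d1,-d2],o2-o1,rcond=None)[0]
    a,b=o1+k[0]*d1,o2+k[1]*d2; return (a+b)/2,np.linalg.norm(a-b)
HUE={"red":(174,6),"yellow":(22,34),"green":(50,75),"blue":(100,118)}
def blobs(c,col,amin=60):
    h=cv2.cvtColor(c["pixels"],cv2.COLOR_BGR2HSV); lo,hi=HUE[col]
    H=h[...,0]; m=((H>=lo)&(H<=hi)) if lo<hi else ((H>=lo)|(H<=hi))
    m=(m&(h[...,1]>130)&(h[...,2]>70)).astype(np.uint8)
    return [k for k in cv2.findContours(m,cv2.RETR_EXTERNAL,cv2.CHAIN_APPROX_NONE)[0] if cv2.contourArea(k)>amin]
def planefit(c,k,z):
    p=np.array([onz(c,q,z)[:2] for q in k[:,0,:]],np.float32)
    return p
def wrist():
    s=manip.observe(); c=manip.camera("wrist"); T=np.eye(4); T[:3,:3]=R.from_rotvec(s["eef_rot"]).as_matrix(); T[:3,3]=s["tcp_pos"]; c["T"]=T; return c
E
python3 - <<'E'
from h import *
for n in("top","side"):
    c=manip.camera(n)
    for col in HUE:
        for k in blobs(c,col,50):
            p=planefit(c,k,.093); (x,y),r=cv2.minEnclosingCircle(p); b=cv2.minAreaRect(p)
            uv=k[:,0].mean(0)
            if .3<x<.8: print(n,col,uv.round(),"circ",np.round([x,y,2*r],4),"rect",np.round([*b[0],*b[1],b[2]],3))
print(R.from_rotvec(manip.observe()["eef_rot"]).as_matrix().round(3)); print(manip.camera("wrist")["mount"])
E
```

```text
top red [218. 269.] circ [0.3398 0.0436 0.0955] rect [3.400e-01 4.400e-02 9.200e-02 9.300e-02 8.932e+01]
top red [472. 232.] circ [ 0.403  -0.4809  0.0265] rect [ 4.0100e-01 -4.8100e-01  2.5000e-02  2.1000e-02  8.8072e+01]
top red [380. 237.] circ [ 0.3963 -0.2833  0.0968] rect [ 0.397 -0.284  0.095  0.093 88.289]
top red [289. 158.] circ [ 0.5599 -0.1031  0.0656] rect [ 5.6000e-01 -1.0200e-01  6.1000e-02  6.2000e-02  8.9198e+01]
top red [343. 129.] circ [ 0.6196 -0.2146  0.0739] rect [ 6.1900e-01 -2.1500e-01  6.9000e-02  3.1000e-02  8.6216e+01]
top blue [241. 119.] circ [ 0.644  -0.0057  0.0664] rect [ 6.430e-01 -6.000e-03  6.600e-02  7.000e-03  8.677e+01]
side red [281. 323.] circ [ 0.393  -0.2919  0.0957] rect [ 0.39  -0.295  0.087  0.092 50.406]
side red [352. 240.] circ [ 0.6192 -0.2164  0.0737] rect [ 6.1800e-01 -2.1600e-01  7.0000e-02  3.2000e-02  8.6056e+01]
side red [301. 215.] circ [ 0.5584 -0.1059  0.0683] rect [ 0.558 -0.108  0.064  0.063 46.028]
side red [187. 210.] circ [0.3292 0.0321 0.1113] rect [3.3700e-01 3.2000e-02 9.8000e-02 9.4000e-02 4.9938e+01]
side blue [324. 253.] circ [ 0.5483 -0.213   0.067 ] rect [ 5.4900e-01 -2.1200e-01  6.0000e-02  6.3000e-02  6.1284e+01]
side blue [304. 176.] circ [ 0.6342 -0.0075  0.0754] rect [ 6.3100e-01 -7.0000e-03  7.2000e-02  3.2000e-02  8.6628e+01]
[[-0.966  0.26  -0.001]
 [ 0.26   0.966 -0.001]
 [ 0.    -0.001 -1.   ]]
[[ 1.07505739e-03 -9.60929207e-01 -2.76792165e-01  6.96056138e-02]
 [ 9.99998894e-01  7.48511188e-04  1.28540466e-03 -3.44154849e-04]
 [-1.02800085e-03 -2.76793241e-01  9.60928949e-01 -1.42705807e-01]
 [ 0.00000000e+00  0.00000000e+00  0.00000000e+00  1.00000000e+00]]
```

```bash
python3 - <<'E'
from h import *
c=manip.camera("top"); h=cv2.cvtColor(c["pixels"],cv2.COLOR_BGR2HSV)
for n,(u,v) in dict(gtab=(140,123),gfl=(137,165),btab=(241,127),bfl=(342,173),yfl=(239,168),ytab=(292,130)).items(): print(n,h[v,u],h[v+1,u+2])
HUE.update(yellow=(20,34),green=(50,85),blue=(98,125))
for n in("top","side"):
    c=manip.camera(n)
    for col in HUE:
        for k in blobs(c,col,50):
            p=planefit(c,k,.093); (x,y),r=cv2.minEnclosingCircle(p); b=cv2.minAreaRect(p)
            if .5<x<.8: print(n,col,k[:,0].mean(0).round(),"circ",np.round([x,y,2*r],4),"rect",np.round([*b[0],*b[1],b[2]],3))
E
```

```text
gtab [ 67 113 249] [ 67 114 249]
gfl [ 67 108 251] [ 67 108 250]
btab [102 114 254] [102 114 254]
bfl [102 114 254] [102 114 254]
yfl [ 30  69 255] [ 30  69 255]
ytab [ 30  77 255] [ 30  76 255]
top red [289. 158.] circ [ 0.5597 -0.1029  0.0656] rect [ 5.6000e-01 -1.0200e-01  6.1000e-02  6.2000e-02  8.9198e+01]
top red [343. 129.] circ [ 0.6196 -0.2146  0.0739] rect [ 6.1900e-01 -2.1500e-01  6.9000e-02  3.1000e-02  8.6216e+01]
top blue [241. 119.] circ [ 0.644  -0.0057  0.0664] rect [ 6.430e-01 -6.000e-03  6.600e-02  7.000e-03  8.677e+01]
side red [352. 240.] circ [ 0.6192 -0.2164  0.0737] rect [ 6.1800e-01 -2.1600e-01  7.0000e-02  3.2000e-02  8.6056e+01]
side red [301. 215.] circ [ 0.5584 -0.1059  0.0683] rect [ 0.558 -0.108  0.064  0.063 46.028]
side blue [324. 253.] circ [ 0.5483 -0.213   0.067 ] rect [ 5.4900e-01 -2.1200e-01  6.0000e-02  6.3000e-02  6.1284e+01]
side blue [304. 176.] circ [ 0.6342 -0.0075  0.0754] rect [ 6.3100e-01 -7.0000e-03  7.2000e-02  3.2000e-02  8.6628e+01]
```

```bash
sed -i 's/h\[...,1\]>130/h[...,1]>55/; s/"yellow":(22,34)/"yellow":(20,34)/; s/"green":(50,75)/"green":(55,80)/; s/"blue":(100,118)/"blue":(97,118)/' h.py; python3 - <<'E'
from h import *
res={}
for n in("top","side"):
    c=manip.camera(n); 
    for col in HUE:
        for k in blobs(c,col,80):
            p=planefit(c,k,.093); (x,y),r=cv2.minEnclosingCircle(p); b=cv2.minAreaRect(p)
            if .52<x<.7 and abs(y)<.4 and r<.045:
                kind="tab" if min(b[1])<.5*max(b[1]) else "fl"
                res[n,col,kind]=(c,np.array(cv2.minAreaRect(k)[0]))
                print(n,col,kind,"circ",np.round([x,y,2*r],4),"rect",np.round([*b[0],*b[1],b[2]],3))
for col in HUE:
    for kind in("tab","fl"):
        a,b=res.get(("top",col,kind)),res.get(("side",col,kind))
        if a and b: print(col,kind,cross(*a,*b))
E
```

```text
top red fl circ [ 0.5605 -0.1037  0.0686] rect [ 5.6000e-01 -1.0300e-01  6.3000e-02  6.6000e-02  8.8774e+01]
top red tab circ [ 0.6206 -0.2147  0.0786] rect [ 6.2000e-01 -2.1500e-01  7.3000e-02  3.4000e-02  8.5805e+01]
top yellow fl circ [5.641e-01 2.000e-04 7.070e-02] rect [5.6400e-01 0.0000e+00 6.3000e-02 7.0000e-02 8.9133e+01]
top yellow tab circ [ 0.629  -0.11    0.0775] rect [ 6.2600e-01 -1.1000e-01  7.4000e-02  3.4000e-02  8.6693e+01]
top green fl circ [0.5755 0.2093 0.0686] rect [5.7600e-01 2.1000e-01 6.5000e-02 6.7000e-02 8.9026e+01]
top green tab circ [0.6453 0.2045 0.0764] rect [6.4500e-01 2.0500e-01 7.2000e-02 3.2000e-02 8.6419e+01]
top blue fl circ [ 0.5503 -0.2104  0.0678] rect [ 5.5100e-01 -2.1000e-01  6.4000e-02  6.6000e-02  8.7963e+01]
top blue tab circ [ 0.6328 -0.0052  0.0752] rect [ 6.3200e-01 -5.0000e-03  7.0000e-02  3.2000e-02  8.6326e+01]
side red tab circ [ 0.6186 -0.2161  0.0785] rect [ 6.1900e-01 -2.1700e-01  7.4000e-02  3.6000e-02  8.6567e+01]
side red fl circ [ 0.5588 -0.1033  0.0745] rect [ 0.559 -0.107  0.069  0.066 42.33 ]
side yellow tab circ [ 0.6265 -
[... 594 characters left out ...]
.08708964]), np.float64(0.0008626400691825245))
red fl (array([ 0.56191503, -0.10422773,  0.08618258]), np.float64(0.0012097982597503248))
yellow tab (array([ 0.62817892, -0.11064338,  0.08620447]), np.float64(0.001217003114565753))
yellow fl (array([ 5.64605475e-01, -1.85831670e-04,  9.37448845e-02]), np.float64(0.002241115934944279))
green tab (array([0.64761379, 0.20567455, 0.08537865]), np.float64(0.0013552782054037508))
green fl (array([0.57790607, 0.2115507 , 0.08396265]), np.float64(0.001347035454178034))
blue tab (array([ 0.63470444, -0.00538982,  0.08558622]), np.float64(0.001749613847211646))
blue fl (array([ 0.5517362 , -0.21138696,  0.08333447]), np.float64(0.000999469707687898))
```

step_arm([
  {"x": 0.02,"y": -0.03,"z": 0.04,"az": 6},
  {"x": 0.05,"y": -0.06,"z": 0.08,"az": 11.6},
  {"x": 0.35,"y": -0.5,"z": 0.13,"az": 11.6},
  {"x": 0.35,"y": -0.5,"z": 0.13,"az": 11.6},
  {"x": 0.35,"y": -0.5,"z": 0.13,"az": 11.6},
  {"x": 0.35,"y": -0.5,"z": 0.13,"az": 11.6},
  {"x": 0.35,"y": -0.5,"z": 0.13,"az": 11.6},
  {"x": 0.35,"y": -0.5,"z": 0.13,"az": 11.6},
  {"x": 0.35,"y": -0.5,"z": 0.13,"az": 11.6},
  {"x": 0.35,"y": -0.5,"z": 0.13,"az": 11.6},
  {"x": 0.35,"y": -0.5,"z": 0.13,"az": 11.6},
  {"x": 0.35,"y": -0.5,"z": 0.13,"az": 11.6},
  {"x": 0.35,"y": -0.5,"z": 0.13,"az": 11.6},
  {"x": 0.35,"y": -0.5,"z": 0.13,"az": 11.6},
  {"x": 0.35,"y": -0.5,"z": 0.13,"az": 11.6},
  {"x": 0.35,"y": -0.5,"z": 0.13,"az": 11.6},
  {"x": 0.35,"y": -0.5,"z": 0.13,"az": 11.6},
  {"x": 0.35,"y": -0.5,"z": 0.13,"az": 11.6},
])

```text
invalid input at $.targets[0]: expected keys x, y, z, ax, ay, az, jaw
```

```bash
python3 - <<'E'
from h import *
c=wrist(); cv2.imwrite("pics/w1.png",c["pixels"]); s=manip.observe(); print(s["time"],s["tcp_pos"],R.from_rotvec(s["eef_rot"]).as_matrix().round(3))
for col in HUE:
    for k in blobs(c,col,150):
        p=planefit(c,k,.093); (x,y),r=cv2.minEnclosingCircle(p); b=cv2.minAreaRect(p)
        print(col,k[:,0].mean(0).round(),"circ",np.round([x,y,2*r],4),"rect",np.round([*b[0],*b[1],b[2]],3))
E
```

```text
0.55 [0.14939473 0.5552489  0.23129056] [[-0.966  0.26   0.   ]
 [ 0.26   0.966  0.   ]
 [ 0.     0.    -1.   ]]
blue [448.   5.] circ [0.0414 0.7598 0.038 ] rect [4.5000e-02 7.5900e-01 3.7000e-02 1.2000e-02 7.9103e+01]
```

View pics/w1.png

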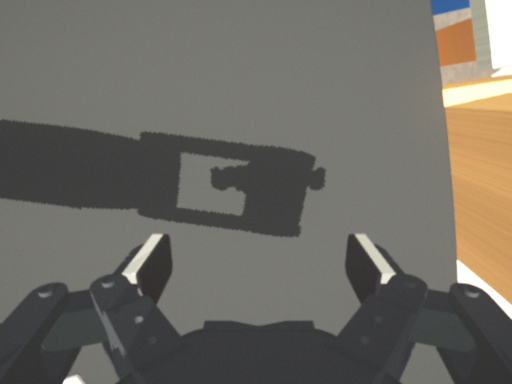

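The move was refused because every row needs all the keys, so this picture only shows the fingers over the start area. I'll send it again in full.

step_arm([
  {"x": 0.02,"y": -0.03,"z": 0.04,"ax": 0,"ay": 0,"az": 6,"jaw": 0.085},
  {"x": 0.05,"y": -0.06,"z": 0.08,"ax": 0,"ay": 0,"az": 11.6,"jaw": 0.085},
  {"x": 0.35,"y": -0.5,"z": 0.13,"ax": 0,"ay": 0,"az": 11.6,"jaw": 0.085},
  {"x": 0.35,"y": -0.5,"z": 0.13,"ax": 0,"ay": 0,"az": 11.6,"jaw": 0.085},
  {"x": 0.35,"y": -0.5,"z": 0.13,"ax": 0,"ay": 0,"az": 11.6,"jaw": 0.085},
  {"x": 0.35,"y": -0.5,"z": 0.13,"ax": 0,"ay": 0,"az": 11.6,"jaw": 0.085},
  {"x": 0.35,"y": -0.5,"z": 0.13,"ax": 0,"ay": 0,"az": 11.6,"jaw": 0.085},
  {"x": 0.35,"y": -0.5,"z": 0.13,"ax": 0,"ay": 0,"az": 11.6,"jaw": 0.085},
  {"x": 0.35,"y": -0.5,"z": 0.13,"ax": 0,"ay": 0,"az": 11.6,"jaw": 0.085},
  {"x": 0.35,"y": -0.5,"z": 0.13,"ax": 0,"ay": 0,"az": 11.6,"jaw": 0.085},
  {"x": 0.35,"y": -0.5,"z": 0.13,"ax": 0,"ay": 0,"az": 11.6,"jaw": 0.085},
  {"x": 0.35,"y": -0.5,"z": 0.13,"ax": 0,"ay": 0,"az": 11.6,"jaw": 0.085},
  {"x": 0.35,"y": -0.5,"z": 0.13,"ax": 0,"ay": 0,"az": 11.6,"jaw": 0.085},
  {"x": 0.35,"y": -0.5,"z": 0.13,"ax": 0,"ay": 0,"az": 11.6,"jaw": 0.085},
  {"x": 0.35,"y": -0.5,"z": 0.13,"ax": 0,"ay": 0,"az": 11.6,"jaw": 0.085},
  {"x": 0.35,"y": -0.5,"z": 0.13,"ax": 0,"ay": 0,"az": 11.6,"jaw": 0.085},
  {"x": 0.35,"y": -0.5,"z": 0.13,"ax": 0,"ay": 0,"az": 11.6,"jaw": 0.085},
  {"x": 0.35,"y": -0.5,"z": 0.13,"ax": 0,"ay": 0,"az": 11.6,"jaw": 0.085},
])

```text
time: 2.05
tcp_pos: [0.4996, 0.0546, 0.3611]
eef_rot: [-0.098, -3.139, -0.001]
force: [-1.1, -0.9, -0.9]
opening: 0.995
finger_force: 0.0
```

```bash
python3 - <<'E'
from h import *
c=wrist(); cv2.imwrite("pics/w2.png",c["pixels"]); s=manip.observe(); print(s["time"],s["tcp_pos"],R.from_rotvec(s["eef_rot"]).as_matrix().round(3))
for col in HUE:
    for k in blobs(c,col,150):
        p=planefit(c,k,.093); (x,y),r=cv2.minEnclosingCircle(p); b=cv2.minAreaRect(p)
        print(col,k[:,0].mean(0).round(),"circ",np.round([x,y,2*r],4),"rect",np.round([*b[0],*b[1],b[2]],3))
E
```

```text
2.1 [0.49903953 0.05545152 0.36104192] [[-0.998  0.061 -0.001]
 [ 0.061  0.998  0.001]
 [ 0.001  0.001 -1.   ]]
red [ 92. 240.] circ [ 0.6229 -0.2129  0.0803] rect [ 6.2100e-01 -2.1200e-01  7.8000e-02  3.6000e-02  8.7262e+01]
red [154. 192.] circ [ 0.5508 -0.1012  0.0898] rect [ 0.555 -0.097  0.066  0.081 56.684]
red [33. 97.] circ [ 0.3997 -0.2691  0.155 ] rect [ 0.405 -0.256  0.104  0.151 75.46 ]
red [225.  34.] circ [0.3495 0.0335 0.1199] rect [3.5200e-01 3.2000e-02 1.1800e-01 9.5000e-02 8.6146e+01]
yellow [159. 238.] circ [ 0.6275 -0.1073  0.0784] rect [ 6.2700e-01 -1.0800e-01  7.7000e-02  3.4000e-02  8.6887e+01]
yellow [226. 198.] circ [0.5653 0.0017 0.0713] rect [5.6400e-01 4.0000e-03 6.8000e-02 6.5000e-02 6.7493e+01]
green [358. 238.] circ [0.6462 0.2034 0.0758] rect [6.4500e-01 2.0400e-01 7.3000e-02 3.2000e-02 8.5995e+01]
green [366. 197.] circ [0.5763 0.2082 0.0689] rect [ 0.575  0.206  0.062  0.066 44.364]
blue [225. 241.] circ [ 0.6336 -0.0049  0.0763] rect [ 6.3200e-01 -5.0000e-03  7.1000e-02  3.4000e-02  8.6672e+01]
blue [ 84. 198.] circ [ 0.55   -0.2118  0.0756] rect [ 0.551 -0.207  0.066  0.066 37.868]
```

View pics/w2.png

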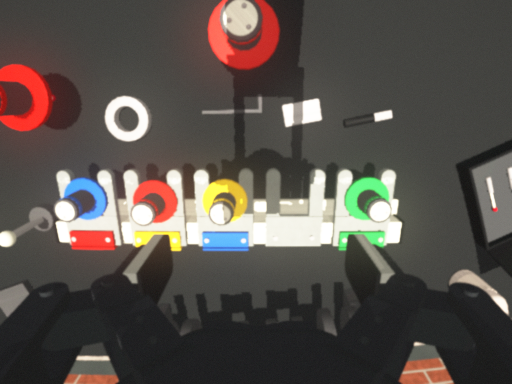

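The wrist view shows all five ports; their positions match the top view to about 2 mm. The modules seem to sit about 5 mm in front of the seats computed from the tabs, so I'll check that on the empty spare fork (about (293,210)).

```bash
python3 - <<'E'
from h import *
im=cv2.imread("pics/w2.png"); a=im[165:255,190:400]
b=cv2.imread("pics/top0.png")[105:185,100:310]
im2=np.vstack([cv2.resize(a,None,fx=3.7,fy=3.7,interpolation=cv2.INTER_CUBIC)[:325],cv2.resize(b,None,fx=3.7,fy=3.7,interpolation=cv2.INTER_CUBIC)[:275]])
cv2.imwrite("pics/z1.png",im2); print(im2.shape, ray(manip.camera("top"),(250,150))[0])
E
```

```text
(600, 777, 3) [ 0.39054248 -0.01925054  1.07854641]
```

View pics/z1.png

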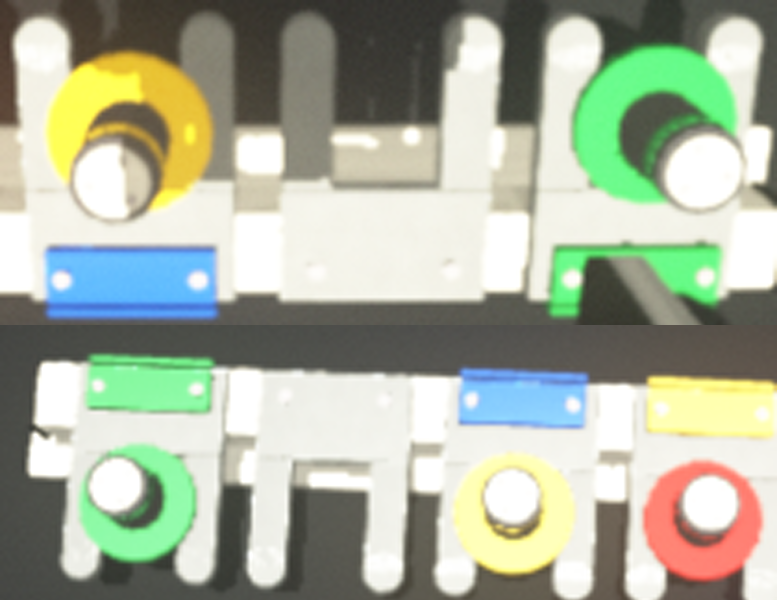

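The crop explains it: each tab has a raised lip along its back edge, which pulls the blob centre backwards. I'll use the tab's front edge (51 mm behind the seat) instead.

```bash
python3 - <<'E'
from h import *
xh=np.array([.9981,-.061]); yh=np.array([.061,.9981])
for n in("top","wrist"):
    c=wrist() if n=="wrist" else manip.camera(n)
    for col in HUE:
        for k in blobs(c,col,150):
            m=np.zeros(c["pixels"].shape[:2],np.uint8); cv2.drawContours(m,[k],-1,255,-1)
            p=planefit(c,k,.085); b=cv2.minAreaRect(p)
            if not(.5<b[0][0]<.7 and min(b[1])<.5*max(b[1])): continue
            l=p@yh; mid=(l.max()+l.min())/2; s=(p@xh)[abs(l-mid)<.025]; ctr=np.median(s)
            f=np.median(s[s<ctr-.005]); bk=np.median(s[s>ctr+.005])
            e=f-.051; print(n,col,"front",f.round(4),"back",bk.round(4),"seat",(e*xh+mid*yh).round(4),"e",e.round(4),"mid",mid.round(4))
E
```

```text
top red front 0.6176 back 0.6497 seat [ 0.5547 -0.2122] e 0.5666 mid -0.1779
top yellow front 0.6173 back 0.6497 seat [ 0.5609 -0.1065] e 0.5663 mid -0.0721
wrist red front nan back 0.6534 seat [nan nan] e nan mid -0.1787
wrist yellow front 0.6183 back 0.6398 seat [ 0.5618 -0.1069] e 0.5673 mid -0.0724
wrist green front nan back 0.6373 seat [nan nan] e nan mid 0.2463
wrist blue front nan back 0.6518 seat [nan nan] e nan mid 0.0327
  return _methods._mean(a, axis=axis, dtype=dtype,
  ret = ret.dtype.type(ret / rcount)
```

step_arm([
  {"x": 0.01,"y": -0.04,"z": 0,"ax": 0,"ay": 0,"az": 0,"jaw": 0.085},
  {"x": 0.018,"y": -0.08,"z": 0,"ax": 0,"ay": 0,"az": 0,"jaw": 0.085},
  {"x": 0.026,"y": -0.12,"z": 0,"ax": 0,"ay": 0,"az": 0,"jaw": 0.085},
  {"x": 0.034,"y": -0.16,"z": 0,"ax": 0,"ay": 0,"az": 0,"jaw": 0.085},
  {"x": 0.042,"y": -0.2,"z": 0,"ax": 0,"ay": 0,"az": 0,"jaw": 0.085},
  {"x": 0.05,"y": -0.238,"z": -0.02,"ax": 0,"ay": 0,"az": 0,"jaw": 0.085},
  {"x": 0.052,"y": -0.267,"z": -0.04,"ax": 0,"ay": 0,"az": 0,"jaw": 0.085},
  {"x": 0.052,"y": -0.267,"z": -0.08,"ax": 0,"ay": 0,"az": 0,"jaw": 0.085},
  {"x": 0.052,"y": -0.267,"z": -0.12,"ax": 0,"ay": 0,"az": 0,"jaw": 0.085},
  {"x": 0.052,"y": -0.267,"z": -0.16,"ax": 0,"ay": 0,"az": 0,"jaw": 0.085},
  {"x": 0.052,"y": -0.267,"z": -0.16,"ax": 0,"ay": 0,"az": 0,"jaw": 0.085},
  {"x": 0.052,"y": -0.267,"z": -0.16,"ax": 0,"ay": 0,"az": 0,"jaw": 0.085},
])

```text
time: 3.25
tcp_pos: [0.5497, -0.2096, 0.1989]
eef_rot: [-0.092, -3.134, -0.005]
force: [-0.3, -0.5, 1.2]
opening: 0.999
finger_force: 0.0
```

```bash
python3 - <<'E'
from h import *
c=wrist(); cv2.imwrite("pics/w3.png",c["pixels"])
for col in HUE:
    for k in blobs(c,col,150):
        p=planefit(c,k,.093); (x,y),r=cv2.minEnclosingCircle(p)
        print(col,k[:,0].mean(0).round(),"circ",np.round([x,y,2*r],4))
E
```

```text
red [257. 256.] circ [ 0.6202 -0.2152  0.0777]
red [376. 189.] circ [ 0.5615 -0.1041  0.0691]
red [160.  46.] circ [ 0.4161 -0.2803  0.136 ]
yellow [391. 249.] circ [ 0.6257 -0.092   0.0501]
yellow [337. 256.] circ [ 0.6238 -0.1397  0.0379]
yellow [487. 189.] circ [0.5704 0.0047 0.0871]
blue [470. 253.] circ [ 0.6343 -0.0073  0.0805]
blue [258. 183.] circ [ 0.5517 -0.2099  0.0674]
```

View pics/w3.png

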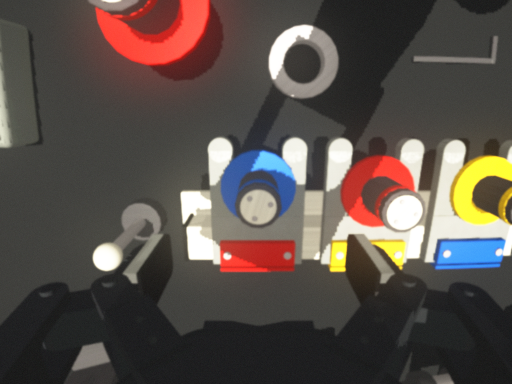

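Blue flange is centred under the tool at (258,183), measured (0.552, −0.210). Descending and gripping.

step_arm([
  {"x": 0.001,"y": 0,"z": -0.035,"ax": 0,"ay": 0,"az": 0,"jaw": 0.085},
  {"x": 0.001,"y": 0,"z": -0.065,"ax": 0,"ay": 0,"az": 0,"jaw": 0.085},
  {"x": 0.001,"y": 0,"z": -0.09,"ax": 0,"ay": 0,"az": 0,"jaw": 0.085},
  {"x": 0.001,"y": 0,"z": -0.097,"ax": 0,"ay": 0,"az": 0,"jaw": 0.085},
  {"x": 0.001,"y": 0,"z": -0.097,"ax": 0,"ay": 0,"az": 0,"jaw": 0.06},
  {"x": 0.001,"y": 0,"z": -0.097,"ax": 0,"ay": 0,"az": 0,"jaw": 0.045},
  {"x": 0.001,"y": 0,"z": -0.097,"ax": 0,"ay": 0,"az": 0,"jaw": 0.025},
  {"x": 0.001,"y": 0,"z": -0.097,"ax": 0,"ay": 0,"az": 0,"jaw": 0.025},
  {"x": 0.001,"y": 0,"z": -0.097,"ax": 0,"ay": 0,"az": 0,"jaw": 0.025},
  {"x": 0.001,"y": 0,"z": -0.097,"ax": 0,"ay": 0,"az": 0,"jaw": 0.025},
], force=40)

```text
time: 4.13
tcp_pos: [0.5545, -0.2124, 0.1074]
eef_rot: [0.095, 3.135, -0.003]
force: [1.0, 0.6, 5.9]
opening: 0.383
finger_force: 40.0
```

Opening is 33 mm with 40 N, so the body is held. Lifting and carrying it over the row to above the spare port.

step_arm([
  {"x": 0,"y": 0,"z": 0.015,"ax": 0,"ay": 0,"az": 0,"jaw": 0.025},
  {"x": 0,"y": 0,"z": 0.045,"ax": 0,"ay": 0,"az": 0,"jaw": 0.025},
  {"x": 0,"y": 0,"z": 0.08,"ax": 0,"ay": 0,"az": 0,"jaw": 0.025},
  {"x": 0,"y": 0,"z": 0.115,"ax": 0,"ay": 0,"az": 0,"jaw": 0.025},
  {"x": 0,"y": 0,"z": 0.135,"ax": 0,"ay": 0,"az": 0,"jaw": 0.025},
  {"x": 0.001,"y": 0.015,"z": 0.14,"ax": 0,"ay": 0,"az": 0,"jaw": 0.025},
  {"x": 0.003,"y": 0.045,"z": 0.14,"ax": 0,"ay": 0,"az": 0,"jaw": 0.025},
  {"x": 0.006,"y": 0.08,"z": 0.14,"ax": 0,"ay": 0,"az": 0,"jaw": 0.025},
  {"x": 0.008,"y": 0.115,"z": 0.14,"ax": 0,"ay": 0,"az": 0,"jaw": 0.025},
  {"x": 0.011,"y": 0.15,"z": 0.14,"ax": 0,"ay": 0,"az": 0,"jaw": 0.025},
  {"x": 0.013,"y": 0.185,"z": 0.14,"ax": 0,"ay": 0,"az": 0,"jaw": 0.025},
  {"x": 0.016,"y": 0.22,"z": 0.14,"ax": 0,"ay": 0,"az": 0,"jaw": 0.025},
  {"x": 0.018,"y": 0.255,"z": 0.14,"ax": 0,"ay": 0,"az": 0,"jaw": 0.025},
  {"x": 0.021,"y": 0.285,"z": 0.14,"ax": 0,"ay": 0,"az": 0,"jaw": 0.025},
  {"x": 0.022,"y": 0.305,"z": 0.14,"ax": 0,"ay": 0,"az": 0,"jaw": 0.025},
  {"x": 0.0225,"y": 0.314,"z": 0.14,"ax": 0,"ay": 0,"az": 0,"jaw": 0.025},
  {"x": 0.0225,"y": 0.314,"z": 0.14,"ax": 0,"ay": 0,"az": 0,"jaw": 0.025},
  {"x": 0.0225,"y": 0.314,"z": 0.14,"ax": 0,"ay": 0,"az": 0,"jaw": 0.025},
])

```text
time: 5.63
tcp_pos: [0.5743, 0.1021, 0.2436]
eef_rot: [-0.093, -3.139, 0.002]
force: [-0.2, -0.6, -1.4]
opening: 0.386
finger_force: 40.3
```

```bash
python3 - <<'E'
from h import *
s=manip.observe(); print(s["tcp_pos"],s["eef_rot"],s["opening"],s["force"])
c=manip.camera("top"); cv2.imwrite("pics/t1.png",cv2.resize(c["pixels"][90:210,80:400],None,fx=2.4,fy=2.4))
zf=s["tcp_pos"][2]-.1074+.093
for k in blobs(c,"blue",150):
    p=planefit(c,k,zf); (x,y),r=cv2.minEnclosingCircle(p); print(np.round([x,y,2*r],4),k[:,0].mean(0))
c=manip.camera("side"); cv2.imwrite("pics/s1.png",cv2.resize(c["pixels"][80:280,200:400],None,fx=3,fy=3))
E
```

```text
[0.57425989 0.10214526 0.24361004] [-9.33636432e-02 -3.13888442e+00  1.57740428e-03] 0.38638327144695683 [-0.15290631 -0.59431435 -1.4266491 ]
[ 0.5993 -0.0071  0.0648] [240.74736842 124.17894737]
[0.7623 0.4082 0.0333] [22.525 46.375]
```

View pics/s1.png

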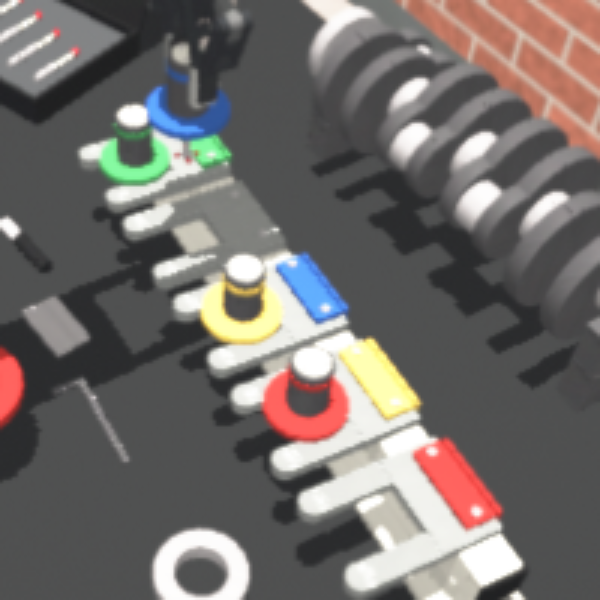

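Side view shows the blue module hanging upright above the spare port and everything else in place. Lowering it slowly.

step_arm([
  {"x": 0,"y": 0.0005,"z": -0.02,"ax": 0,"ay": 0,"az": 0,"jaw": 0.025},
  {"x": 0,"y": 0.0005,"z": -0.055,"ax": 0,"ay": 0,"az": 0,"jaw": 0.025},
  {"x": 0,"y": 0.0005,"z": -0.09,"ax": 0,"ay": 0,"az": 0,"jaw": 0.025},
  {"x": 0,"y": 0.0005,"z": -0.115,"ax": 0,"ay": 0,"az": 0,"jaw": 0.025},
  {"x": 0,"y": 0.0005,"z": -0.127,"ax": 0,"ay": 0,"az": 0,"jaw": 0.025},
  {"x": 0,"y": 0.0005,"z": -0.133,"ax": 0,"ay": 0,"az": 0,"jaw": 0.025},
  {"x": 0,"y": 0.0005,"z": -0.136,"ax": 0,"ay": 0,"az": 0,"jaw": 0.025},
  {"x": 0,"y": 0.0005,"z": -0.136,"ax": 0,"ay": 0,"az": 0,"jaw": 0.025},
])

```text
time: 6.4
tcp_pos: [0.576, 0.1022, 0.1093]
eef_rot: [0.096, 3.138, 0.0]
force: [-0.1, -0.1, -1.8]
opening: 0.385
finger_force: 40.2
```

step_arm([
  {"x": 0,"y": 0,"z": -0.002,"ax": 0,"ay": 0,"az": 0,"jaw": 0.025},
  {"x": 0,"y": 0,"z": -0.003,"ax": 0,"ay": 0,"az": 0,"jaw": 0.025},
  {"x": 0,"y": 0,"z": -0.004,"ax": 0,"ay": 0,"az": 0,"jaw": 0.025},
  {"x": 0,"y": 0,"z": -0.004,"ax": 0,"ay": 0,"az": 0,"jaw": 0.025},
])

```text
time: 6.73
tcp_pos: [0.5767, 0.1027, 0.1074]
eef_rot: [0.094, 3.136, -0.0]
force: [-2.7, -0.1, 6.7]
opening: 0.39
finger_force: 41.0
```

step_arm([
  {"x": 0,"y": 0,"z": 0,"ax": 0,"ay": 0,"az": 0,"jaw": 0.05},
  {"x": 0,"y": 0,"z": 0,"ax": 0,"ay": 0,"az": 0,"jaw": 0.085},
  {"x": 0,"y": 0,"z": 0,"ax": 0,"ay": 0,"az": 0,"jaw": 0.085},
  {"x": 0,"y": 0,"z": 0,"ax": 0,"ay": 0,"az": 0,"jaw": 0.085},
  {"x": 0,"y": 0,"z": 0,"ax": 0,"ay": 0,"az": 0,"jaw": 0.085},
  {"x": 0,"y": 0,"z": 0.02,"ax": 0,"ay": 0,"az": 0,"jaw": 0.085},
  {"x": 0,"y": 0,"z": 0.055,"ax": 0,"ay": 0,"az": 0,"jaw": 0.085},
  {"x": 0,"y": 0,"z": 0.09,"ax": 0,"ay": 0,"az": 0,"jaw": 0.085},
  {"x": -0.001,"y": -0.015,"z": 0.11,"ax": 0,"ay": 0,"az": 0,"jaw": 0.085},
  {"x": -0.004,"y": -0.055,"z": 0.11,"ax": 0,"ay": 0,"az": 0,"jaw": 0.085},
  {"x": -0.007,"y": -0.095,"z": 0.11,"ax": 0,"ay": 0,"az": 0,"jaw": 0.085},
  {"x": -0.01,"y": -0.135,"z": 0.11,"ax": 0,"ay": 0,"az": 0,"jaw": 0.085},
  {"x": -0.012,"y": -0.17,"z": 0.11,"ax": 0,"ay": 0,"az": 0,"jaw": 0.085},
  {"x": -0.0135,"y": -0.195,"z": 0.11,"ax": 0,"ay": 0,"az": 0,"jaw": 0.085},
  {"x": -0.0135,"y": -0.207,"z": 0.11,"ax": 0,"ay": 0,"az": 0,"jaw": 0.085},
  {"x": -0.0135,"y": -0.207,"z": 0.11,"ax": 0,"ay": 0,"az": 0,"jaw": 0.085},
  {"x": -0.0135,"y": -0.207,"z": 0.11,"ax": 0,"ay": 0,"az": 0,"jaw": 0.085},
])

```text
time: 8.15
tcp_pos: [0.5614, -0.1038, 0.2141]
eef_rot: [-0.096, -3.14, -0.002]
force: [-0.0, 0.2, 0.2]
opening: 0.995
finger_force: 0.0
```

```bash
cat > look.py <<'E'
from h import *
import sys
s=manip.observe(); print(s["time"],s["tcp_pos"].round(4))
for n in sys.argv[1:]:
    c=wrist() if n=="wrist" else manip.camera(n)
    for col in HUE:
        for k in blobs(c,col,150):
            p=planefit(c,k,.093); (x,y),r=cv2.minEnclosingCircle(p)
            if .53<x<.6 and .029<r<.042: print(n,col,"circ",np.round([x,y,2*r],4))
E
python3 look.py wrist top
```

```text
8.15 [ 0.5614 -0.1038  0.2141]
wrist red circ [ 0.5622 -0.1035  0.068 ]
wrist blue circ [0.5773 0.105  0.0807]
top red circ [ 0.5606 -0.1035  0.0685]
top yellow circ [0.5655 0.0014 0.0683]
top green circ [0.5755 0.2093 0.0685]
top blue circ [0.572  0.1025 0.0675]
```

Blue sits in the spare port at (0.572, 0.1025), and green hasn't moved. The tool is above red; I'll grasp it and lift.

step_arm([
  {"x": 0,"y": 0,"z": -0.035,"ax": 0,"ay": 0,"az": 0,"jaw": 0.085},
  {"x": 0,"y": 0,"z": -0.07,"ax": 0,"ay": 0,"az": 0,"jaw": 0.085},
  {"x": 0,"y": 0,"z": -0.1,"ax": 0,"ay": 0,"az": 0,"jaw": 0.085},
  {"x": 0,"y": 0,"z": -0.11,"ax": 0,"ay": 0,"az": 0,"jaw": 0.085},
  {"x": 0,"y": 0,"z": -0.11,"ax": 0,"ay": 0,"az": 0,"jaw": 0.06},
  {"x": 0,"y": 0,"z": -0.11,"ax": 0,"ay": 0,"az": 0,"jaw": 0.045},
  {"x": 0,"y": 0,"z": -0.11,"ax": 0,"ay": 0,"az": 0,"jaw": 0.025},
  {"x": 0,"y": 0,"z": -0.11,"ax": 0,"ay": 0,"az": 0,"jaw": 0.025},
  {"x": 0,"y": 0,"z": -0.11,"ax": 0,"ay": 0,"az": 0,"jaw": 0.025},
  {"x": 0,"y": 0,"z": -0.11,"ax": 0,"ay": 0,"az": 0,"jaw": 0.025},
], force=40)

```text
time: 9.08
tcp_pos: [0.5636, -0.1047, 0.1071]
eef_rot: [0.095, 3.135, -0.002]
force: [0.6, 1.2, 5.7]
opening: 0.388
finger_force: 40.1
```

step_arm([
  {"x": 0,"y": 0,"z": 0.015,"ax": 0,"ay": 0,"az": 0,"jaw": 0.025},
  {"x": 0,"y": 0,"z": 0.045,"ax": 0,"ay": 0,"az": 0,"jaw": 0.025},
  {"x": 0,"y": 0,"z": 0.075,"ax": 0,"ay": 0,"az": 0,"jaw": 0.025},
  {"x": 0,"y": 0,"z": 0.09,"ax": 0,"ay": 0,"az": 0,"jaw": 0.025},
  {"x": -0.001,"y": -0.015,"z": 0.09,"ax": 0,"ay": 0,"az": 0,"jaw": 0.025},
  {"x": -0.003,"y": -0.045,"z": 0.09,"ax": 0,"ay": 0,"az": 0,"jaw": 0.025},
  {"x": -0.005,"y": -0.075,"z": 0.09,"ax": 0,"ay": 0,"az": 0,"jaw": 0.025},
  {"x": -0.0065,"y": -0.1,"z": 0.09,"ax": 0,"ay": 0,"az": 0,"jaw": 0.025},
  {"x": -0.0065,"y": -0.108,"z": 0.09,"ax": 0,"ay": 0,"az": 0,"jaw": 0.025},
  {"x": -0.0065,"y": -0.108,"z": 0.09,"ax": 0,"ay": 0,"az": 0,"jaw": 0.025},
  {"x": -0.0065,"y": -0.108,"z": 0.09,"ax": 0,"ay": 0,"az": 0,"jaw": 0.025},
])

```text
time: 10.0
tcp_pos: [0.5547, -0.212, 0.1942]
eef_rot: [-0.096, -3.14, -0.002]
force: [-0.5, -0.0, -1.0]
opening: 0.385
finger_force: 40.0
```

Over the red seat (0.555, −0.212). Lowering until it touches.

step_arm([
  {"x": 0.0005,"y": 0,"z": -0.025,"ax": 0,"ay": 0,"az": 0,"jaw": 0.025},
  {"x": 0.0005,"y": 0,"z": -0.055,"ax": 0,"ay": 0,"az": 0,"jaw": 0.025},
  {"x": 0.0005,"y": 0,"z": -0.075,"ax": 0,"ay": 0,"az": 0,"jaw": 0.025},
  {"x": 0.0005,"y": 0,"z": -0.083,"ax": 0,"ay": 0,"az": 0,"jaw": 0.025},
  {"x": 0.0005,"y": 0,"z": -0.086,"ax": 0,"ay": 0,"az": 0,"jaw": 0.025},
  {"x": 0.0005,"y": 0,"z": -0.088,"ax": 0,"ay": 0,"az": 0,"jaw": 0.025},
  {"x": 0.0005,"y": 0,"z": -0.089,"ax": 0,"ay": 0,"az": 0,"jaw": 0.025},
  {"x": 0.0005,"y": 0,"z": -0.09,"ax": 0,"ay": 0,"az": 0,"jaw": 0.025},
  {"x": 0.0005,"y": 0,"z": -0.09,"ax": 0,"ay": 0,"az": 0,"jaw": 0.025},
])

```text
time: 10.75
tcp_pos: [0.5566, -0.2115, 0.1071]
eef_rot: [0.093, 3.138, -0.0]
force: [-2.5, 2.4, 6.1]
opening: 0.38
finger_force: 40.8
```

step_arm([
  {"x": 0,"y": 0,"z": 0,"ax": 0,"ay": 0,"az": 0,"jaw": 0.05},
  {"x": 0,"y": 0,"z": 0,"ax": 0,"ay": 0,"az": 0,"jaw": 0.085},
  {"x": 0,"y": 0,"z": 0,"ax": 0,"ay": 0,"az": 0,"jaw": 0.085},
  {"x": 0,"y": 0,"z": 0,"ax": 0,"ay": 0,"az": 0,"jaw": 0.085},
  {"x": 0,"y": 0,"z": 0,"ax": 0,"ay": 0,"az": 0,"jaw": 0.085},
  {"x": 0,"y": 0,"z": 0.02,"ax": 0,"ay": 0,"az": 0,"jaw": 0.085},
  {"x": 0,"y": 0,"z": 0.055,"ax": 0,"ay": 0,"az": 0,"jaw": 0.085},
  {"x": 0,"y": 0,"z": 0.09,"ax": 0,"ay": 0,"az": 0,"jaw": 0.085},
  {"x": 0.001,"y": 0.015,"z": 0.11,"ax": 0,"ay": 0,"az": 0,"jaw": 0.085},
  {"x": 0.003,"y": 0.055,"z": 0.11,"ax": 0,"ay": 0,"az": 0,"jaw": 0.085},
  {"x": 0.005,"y": 0.095,"z": 0.11,"ax": 0,"ay": 0,"az": 0,"jaw": 0.085},
  {"x": 0.007,"y": 0.135,"z": 0.11,"ax": 0,"ay": 0,"az": 0,"jaw": 0.085},
  {"x": 0.009,"y": 0.17,"z": 0.11,"ax": 0,"ay": 0,"az": 0,"jaw": 0.085},
  {"x": 0.01,"y": 0.2,"z": 0.11,"ax": 0,"ay": 0,"az": 0,"jaw": 0.085},
  {"x": 0.01,"y": 0.213,"z": 0.11,"ax": 0,"ay": 0,"az": 0,"jaw": 0.085},
  {"x": 0.01,"y": 0.213,"z": 0.11,"ax": 0,"ay": 0,"az": 0,"jaw": 0.085},
  {"x": 0.01,"y": 0.213,"z": 0.11,"ax": 0,"ay": 0,"az": 0,"jaw": 0.085},
])

```text
time: 12.17
tcp_pos: [0.5654, 0.0008, 0.2142]
eef_rot: [-0.092, -3.14, 0.001]
force: [-0.0, -1.6, -0.3]
opening: 0.994
finger_force: 0.0
```

```bash
python3 look.py wrist top
```

```text
12.1667 [0.5654 0.0008 0.2142]
wrist green circ [0.5812 0.2105 0.0796]
wrist blue circ [0.5737 0.1016 0.0678]
top red circ [ 0.5529 -0.2128  0.0707]
top yellow circ [ 5.658e-01 -4.000e-04  7.100e-02]
top green circ [0.5755 0.2093 0.0686]
top blue circ [0.5717 0.1011 0.0674]
```

Red is seated within about 2 mm. Grasping yellow.

step_arm([
  {"x": 0,"y": 0,"z": -0.035,"ax": 0,"ay": 0,"az": 0,"jaw": 0.085},
  {"x": 0,"y": 0,"z": -0.07,"ax": 0,"ay": 0,"az": 0,"jaw": 0.085},
  {"x": 0,"y": 0,"z": -0.1,"ax": 0,"ay": 0,"az": 0,"jaw": 0.085},
  {"x": 0,"y": 0,"z": -0.11,"ax": 0,"ay": 0,"az": 0,"jaw": 0.085},
  {"x": 0,"y": 0,"z": -0.11,"ax": 0,"ay": 0,"az": 0,"jaw": 0.06},
  {"x": 0,"y": 0,"z": -0.11,"ax": 0,"ay": 0,"az": 0,"jaw": 0.045},
  {"x": 0,"y": 0,"z": -0.11,"ax": 0,"ay": 0,"az": 0,"jaw": 0.025},
  {"x": 0,"y": 0,"z": -0.11,"ax": 0,"ay": 0,"az": 0,"jaw": 0.025},
  {"x": 0,"y": 0,"z": -0.11,"ax": 0,"ay": 0,"az": 0,"jaw": 0.025},
  {"x": 0,"y": 0,"z": -0.11,"ax": 0,"ay": 0,"az": 0,"jaw": 0.025},
], force=40)

```text
time: 13.1
tcp_pos: [0.5676, 0.0004, 0.107]
eef_rot: [0.095, 3.135, -0.001]
force: [0.2, -0.9, 7.9]
opening: 0.392
finger_force: 40.4
```

step_arm([
  {"x": 0,"y": 0,"z": 0.015,"ax": 0,"ay": 0,"az": 0,"jaw": 0.025},
  {"x": 0,"y": 0,"z": 0.045,"ax": 0,"ay": 0,"az": 0,"jaw": 0.025},
  {"x": 0,"y": 0,"z": 0.075,"ax": 0,"ay": 0,"az": 0,"jaw": 0.025},
  {"x": 0,"y": 0,"z": 0.09,"ax": 0,"ay": 0,"az": 0,"jaw": 0.025},
  {"x": -0.001,"y": -0.015,"z": 0.09,"ax": 0,"ay": 0,"az": 0,"jaw": 0.025},
  {"x": -0.002,"y": -0.045,"z": 0.09,"ax": 0,"ay": 0,"az": 0,"jaw": 0.025},
  {"x": -0.003,"y": -0.075,"z": 0.09,"ax": 0,"ay": 0,"az": 0,"jaw": 0.025},
  {"x": -0.004,"y": -0.1,"z": 0.09,"ax": 0,"ay": 0,"az": 0,"jaw": 0.025},
  {"x": -0.004,"y": -0.108,"z": 0.09,"ax": 0,"ay": 0,"az": 0,"jaw": 0.025},
  {"x": -0.004,"y": -0.108,"z": 0.09,"ax": 0,"ay": 0,"az": 0,"jaw": 0.025},
  {"x": -0.004,"y": -0.108,"z": 0.09,"ax": 0,"ay": 0,"az": 0,"jaw": 0.025},
])

```text
time: 14.02
tcp_pos: [0.5611, -0.1068, 0.1941]
eef_rot: [-0.096, -3.14, -0.002]
force: [-0.4, 0.6, -1.9]
opening: 0.387
finger_force: 40.3
```

step_arm([
  {"x": 0.0005,"y": 0,"z": -0.025,"ax": 0,"ay": 0,"az": 0,"jaw": 0.025},
  {"x": 0.0005,"y": 0,"z": -0.055,"ax": 0,"ay": 0,"az": 0,"jaw": 0.025},
  {"x": 0.0005,"y": 0,"z": -0.075,"ax": 0,"ay": 0,"az": 0,"jaw": 0.025},
  {"x": 0.0005,"y": 0,"z": -0.083,"ax": 0,"ay": 0,"az": 0,"jaw": 0.025},
  {"x": 0.0005,"y": 0,"z": -0.086,"ax": 0,"ay": 0,"az": 0,"jaw": 0.025},
  {"x": 0.0005,"y": 0,"z": -0.088,"ax": 0,"ay": 0,"az": 0,"jaw": 0.025},
  {"x": 0.0005,"y": 0,"z": -0.089,"ax": 0,"ay": 0,"az": 0,"jaw": 0.025},
  {"x": 0.0005,"y": 0,"z": -0.09,"ax": 0,"ay": 0,"az": 0,"jaw": 0.025},
  {"x": 0.0005,"y": 0,"z": -0.09,"ax": 0,"ay": 0,"az": 0,"jaw": 0.025},
])

```text
time: 14.77
tcp_pos: [0.562, -0.1058, 0.1072]
eef_rot: [-0.092, -3.14, -0.001]
force: [-5.8, 2.3, 8.0]
opening: 0.385
finger_force: 41.4
```

Yellow is seated. Releasing it and going back to blue in the spare port.

step_arm([
  {"x": 0,"y": 0,"z": 0,"ax": 0,"ay": 0,"az": 0,"jaw": 0.05},
  {"x": 0,"y": 0,"z": 0,"ax": 0,"ay": 0,"az": 0,"jaw": 0.085},
  {"x": 0,"y": 0,"z": 0,"ax": 0,"ay": 0,"az": 0,"jaw": 0.085},
  {"x": 0,"y": 0,"z": 0,"ax": 0,"ay": 0,"az": 0,"jaw": 0.085},
  {"x": 0,"y": 0,"z": 0,"ax": 0,"ay": 0,"az": 0,"jaw": 0.085},
  {"x": 0,"y": 0,"z": 0.02,"ax": 0,"ay": 0,"az": 0,"jaw": 0.085},
  {"x": 0,"y": 0,"z": 0.055,"ax": 0,"ay": 0,"az": 0,"jaw": 0.085},
  {"x": 0,"y": 0,"z": 0.09,"ax": 0,"ay": 0,"az": 0,"jaw": 0.085},
  {"x": 0.001,"y": 0.015,"z": 0.11,"ax": 0,"ay": 0,"az": 0,"jaw": 0.085},
  {"x": 0.003,"y": 0.055,"z": 0.11,"ax": 0,"ay": 0,"az": 0,"jaw": 0.085},
  {"x": 0.005,"y": 0.095,"z": 0.11,"ax": 0,"ay": 0,"az": 0,"jaw": 0.085},
  {"x": 0.007,"y": 0.135,"z": 0.11,"ax": 0,"ay": 0,"az": 0,"jaw": 0.085},
  {"x": 0.009,"y": 0.17,"z": 0.11,"ax": 0,"ay": 0,"az": 0,"jaw": 0.085},
  {"x": 0.011,"y": 0.197,"z": 0.11,"ax": 0,"ay": 0,"az": 0,"jaw": 0.085},
  {"x": 0.0115,"y": 0.209,"z": 0.11,"ax": 0,"ay": 0,"az": 0,"jaw": 0.085},
  {"x": 0.0115,"y": 0.209,"z": 0.11,"ax": 0,"ay": 0,"az": 0,"jaw": 0.085},
  {"x": 0.0115,"y": 0.209,"z": 0.11,"ax": 0,"ay": 0,"az": 0,"jaw": 0.085},
])

```text
time: 16.18
tcp_pos: [0.5733, 0.1015, 0.214]
eef_rot: [-0.093, -3.14, 0.002]
force: [-0.3, 0.0, 0.8]
opening: 0.996
finger_force: 0.0
```

```bash
python3 look.py wrist top
```

```text
16.1833 [0.5733 0.1015 0.214 ]
wrist green circ [0.5773 0.2084 0.0681]
wrist blue circ [0.5737 0.1029 0.0673]
top red circ [ 0.5538 -0.2124  0.0684]
top green circ [0.5768 0.2097 0.0709]
```

step_arm([
  {"x": 0,"y": 0,"z": -0.035,"ax": 0,"ay": 0,"az": 0,"jaw": 0.085},
  {"x": 0,"y": 0,"z": -0.07,"ax": 0,"ay": 0,"az": 0,"jaw": 0.085},
  {"x": 0,"y": 0,"z": -0.1,"ax": 0,"ay": 0,"az": 0,"jaw": 0.085},
  {"x": 0,"y": 0,"z": -0.11,"ax": 0,"ay": 0,"az": 0,"jaw": 0.085},
  {"x": 0,"y": 0,"z": -0.11,"ax": 0,"ay": 0,"az": 0,"jaw": 0.06},
  {"x": 0,"y": 0,"z": -0.11,"ax": 0,"ay": 0,"az": 0,"jaw": 0.045},
  {"x": 0,"y": 0,"z": -0.11,"ax": 0,"ay": 0,"az": 0,"jaw": 0.025},
  {"x": 0,"y": 0,"z": -0.11,"ax": 0,"ay": 0,"az": 0,"jaw": 0.025},
  {"x": 0,"y": 0,"z": -0.11,"ax": 0,"ay": 0,"az": 0,"jaw": 0.025},
  {"x": 0,"y": 0,"z": -0.11,"ax": 0,"ay": 0,"az": 0,"jaw": 0.025},
], force=40)

```text
time: 17.12
tcp_pos: [0.5757, 0.1017, 0.1072]
eef_rot: [0.095, 3.134, 0.0]
force: [-0.4, -0.9, 6.2]
opening: 0.387
finger_force: 40.3
```

step_arm([
  {"x": 0,"y": 0,"z": 0.015,"ax": 0,"ay": 0,"az": 0,"jaw": 0.025},
  {"x": 0,"y": 0,"z": 0.045,"ax": 0,"ay": 0,"az": 0,"jaw": 0.025},
  {"x": 0,"y": 0,"z": 0.075,"ax": 0,"ay": 0,"az": 0,"jaw": 0.025},
  {"x": 0,"y": 0,"z": 0.09,"ax": 0,"ay": 0,"az": 0,"jaw": 0.025},
  {"x": -0.001,"y": -0.015,"z": 0.09,"ax": 0,"ay": 0,"az": 0,"jaw": 0.025},
  {"x": -0.003,"y": -0.045,"z": 0.09,"ax": 0,"ay": 0,"az": 0,"jaw": 0.025},
  {"x": -0.0045,"y": -0.075,"z": 0.09,"ax": 0,"ay": 0,"az": 0,"jaw": 0.025},
  {"x": -0.0055,"y": -0.097,"z": 0.09,"ax": 0,"ay": 0,"az": 0,"jaw": 0.025},
  {"x": -0.0055,"y": -0.104,"z": 0.09,"ax": 0,"ay": 0,"az": 0,"jaw": 0.025},
  {"x": -0.0055,"y": -0.104,"z": 0.09,"ax": 0,"ay": 0,"az": 0,"jaw": 0.025},
  {"x": -0.0055,"y": -0.104,"z": 0.09,"ax": 0,"ay": 0,"az": 0,"jaw": 0.025},
])

```text
time: 18.03
tcp_pos: [0.5677, -0.0019, 0.1942]
eef_rot: [-0.096, -3.14, -0.002]
force: [0.6, 1.0, -1.6]
opening: 0.387
finger_force: 40.3
```

step_arm([
  {"x": 0.0005,"y": 0,"z": -0.025,"ax": 0,"ay": 0,"az": 0,"jaw": 0.025},
  {"x": 0.0005,"y": 0,"z": -0.055,"ax": 0,"ay": 0,"az": 0,"jaw": 0.025},
  {"x": 0.0005,"y": 0,"z": -0.075,"ax": 0,"ay": 0,"az": 0,"jaw": 0.025},
  {"x": 0.0005,"y": 0,"z": -0.083,"ax": 0,"ay": 0,"az": 0,"jaw": 0.025},
  {"x": 0.0005,"y": 0,"z": -0.086,"ax": 0,"ay": 0,"az": 0,"jaw": 0.025},
  {"x": 0.0005,"y": 0,"z": -0.088,"ax": 0,"ay": 0,"az": 0,"jaw": 0.025},
  {"x": 0.0005,"y": 0,"z": -0.089,"ax": 0,"ay": 0,"az": 0,"jaw": 0.025},
  {"x": 0.0005,"y": 0,"z": -0.09,"ax": 0,"ay": 0,"az": 0,"jaw": 0.025},
  {"x": 0.0005,"y": 0,"z": -0.09,"ax": 0,"ay": 0,"az": 0,"jaw": 0.025},
])

```text
time: 18.78
tcp_pos: [0.5678, -0.0006, 0.1073]
eef_rot: [-0.092, -3.138, -0.001]
force: [-8.3, 1.3, 10.6]
opening: 0.387
finger_force: 41.6
```

Seated. Releasing, rising, and backing away for a clear view.

step_arm([
  {"x": 0,"y": 0,"z": 0,"ax": 0,"ay": 0,"az": 0,"jaw": 0.05},
  {"x": 0,"y": 0,"z": 0,"ax": 0,"ay": 0,"az": 0,"jaw": 0.085},
  {"x": 0,"y": 0,"z": 0,"ax": 0,"ay": 0,"az": 0,"jaw": 0.085},
  {"x": 0,"y": 0,"z": 0,"ax": 0,"ay": 0,"az": 0,"jaw": 0.085},
  {"x": 0,"y": 0,"z": 0,"ax": 0,"ay": 0,"az": 0,"jaw": 0.085},
  {"x": 0,"y": 0,"z": 0.02,"ax": 0,"ay": 0,"az": 0,"jaw": 0.085},
  {"x": 0,"y": 0,"z": 0.055,"ax": 0,"ay": 0,"az": 0,"jaw": 0.085},
  {"x": 0,"y": 0,"z": 0.09,"ax": 0,"ay": 0,"az": 0,"jaw": 0.085},
  {"x": 0,"y": 0,"z": 0.13,"ax": 0,"ay": 0,"az": 0,"jaw": 0.085},
  {"x": 0,"y": 0,"z": 0.17,"ax": 0,"ay": 0,"az": 0,"jaw": 0.085},
  {"x": -0.03,"y": 0,"z": 0.2,"ax": 0,"ay": 0,"az": 0,"jaw": 0.085},
  {"x": -0.07,"y": 0,"z": 0.22,"ax": 0,"ay": 0,"az": 0,"jaw": 0.085},
  {"x": -0.11,"y": 0,"z": 0.23,"ax": 0,"ay": 0,"az": 0,"jaw": 0.085},
  {"x": -0.13,"y": 0,"z": 0.24,"ax": 0,"ay": 0,"az": 0,"jaw": 0.085},
  {"x": -0.13,"y": 0,"z": 0.24,"ax": 0,"ay": 0,"az": 0,"jaw": 0.085},
  {"x": -0.13,"y": 0,"z": 0.24,"ax": 0,"ay": 0,"az": 0,"jaw": 0.085},
])

```text
time: 20.12
tcp_pos: [0.4383, -0.0023, 0.3456]
eef_rot: [0.095, 3.136, -0.001]
force: [0.1, 0.1, -1.1]
opening: 0.997
finger_force: 0.0
```

```bash
python3 look.py wrist top; python3 - <<'E'
from h import *
b=manip.camera("side")["pixels"][80:300,180:400]; a=manip.camera("top")["pixels"][90:200,90:400]
a=cv2.resize(a,(600,213)); b=cv2.resize(b,(385,385))
cv2.imwrite("pics/end.png",np.vstack([a,np.pad(b,((0,0),(0,215),(0,0)))]))
E
```

```text
20.1167 [ 0.4383 -0.0023  0.3456]
wrist red circ [ 0.5522 -0.213   0.079 ]
wrist yellow circ [ 0.5602 -0.1059  0.0732]
wrist green circ [0.5751 0.2137 0.077 ]
wrist blue circ [ 5.643e-01 -4.000e-04  6.890e-02]
top red circ [ 0.5536 -0.2121  0.0691]
top yellow circ [ 0.5627 -0.1064  0.0652]
top green circ [0.5757 0.2088 0.0685]
```

View pics/end.png

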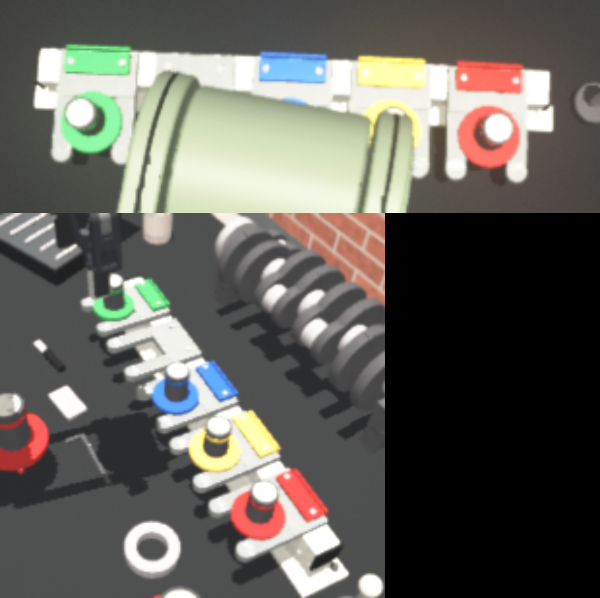

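Each module stands upright in the port of its colour, the spare is empty, and the measured centres are within about 4 mm of the seats. Handing in.

```bash
python3 -c "
from station import manip
print(manip.job_done())"
```

```text
the job is handed in; nothing more can be done
None
```

The job is handed in (no verdict came back): red, yellow and blue each stand upright in the port of their colour, within about 4 mm of the seat centres by my measurements; green was left untouched, the spare port is empty, and it took about 20 s of robot time.

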